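# Lock a lamp body onto the finishing stand with the bayonet cap

### The arm

A 7-joint arm with a two-finger parallel gripper is mounted at the origin on the work surface. World frame = base frame: x ahead of the robot, y to its left, z up, the work surface at z = 0. Lengths are in m, angles in degrees, forces in N, time in s.
With the tool pointing down it reaches from about 0.425 to 0.875 m from the base axis. Payload 4.7 kg.
Tool frame: the origin (TCP) lies on the mounting face of the last link; the fingertips stand tcp_to_tips ahead of it and the grasp point (between the pads) lies 164 mm ahead of it (tcp_to_tips is the distance from the TCP to the fingertips, in m); z points along the fingers, y is the line along which they close (so a half turn about z gives the same grasp; the last joint's range is limited). The gripper opens to 87 mm and grips with 3 to 60 N. Pads are 19 mm wide; open, the fingers measure 117 mm over their backs; the gripper's body (75 mm by 190 mm) begins 51 mm behind the grasp point.
Start: joints at [66.87, 18.392, -4.016, 83.108, 1.295, 78.541, -3.26], TCP at [0.264, -0.594, 0.405] pointing down, gripper open.
Joint ranges: [-163.93, 163.93], [-17.29, 119.83], [-79.2, 71.16], [3.27, 140.29], [-89.18, 269.18], [5.43, 117.66], [-154.24, 154.24]. Speed limits (degrees/s): [147.25, 147.25, 180, 180, 180, 180, 180].

### API

Orientations are given as [roll, pitch, yaw] about the fixed x, y, z axes, in that order (R = Rz(yaw) Ry(pitch) Rx(roll)).
In Python, from cell import get_obs, read_camera, sign_off, tcp_to_tips gives the robot as it stands.
- The arm moves only by the tool drive_tool, never from a script. Its argument "rows" is one flat list of numbers, 7 for each row, row after row: the shift along the tool's x, y, z in m, then the turn, a rotation vector about the tool's x, y, z in rad, then the gripper command: -1 is shut, 1 is fully open, values between are in proportion. In form: [tx, ty, tz, rx, ry, rz, fingers, tx, ty, tz, rx, ry, rz, fingers, ...]. A call has 1 to 5 rows; each row shifts and turns the commanded pose from where the row before left it, along the tool's axes as they then stand; what a row does not reach is not made up. A row lasts 1/8 s, in which the tool goes at most 62.5 mm and 10.7 degrees, less where a joint would pass 70% of its speed; a pose out of reach is approached as far as the arm can. A call is refused whole if a number of a shift passes 0.0625 or a number of a turn 0.188, either way. A call with a gripper value outside its range is refused whole. The fingers move at their own pace and stop on an object; "grip_force" is the grip in N (left out, the last holds). Time passes only in rows, so rows that do not move let the fingers close. It gives the time, the measured TCP pose, the force, the opening and the grip force at its end, in the units of the state.
- get_obs(): the state, without advancing time (a new reading comes with each control period).
- read_camera(name): name is "side" or "top"; returns a dict with "color" (420x560x3 uint8, blue, green, red), "fov_y" (degrees; the focal length in pixels is half the picture's height over the tangent of half this angle, whatever the lens; pixels are square), "cx", "cy" (the principal point, pixels), "k1" (the pictures are not rectified: a ray, as slopes to the right and down, at radius r is drawn at 1 + k1 r^2 times it, then the intrinsics apply), "cam_to_world" (4x4, takes a point from camera to world coordinates). Camera axes: x right, y up, looking along -z (the intrinsics and any distortion apply to the point x, -y, -z); pixel columns grow to the right and rows downward; lengths in m; the calibration is good to about 2 mm. A picture is of the moment at which its call begins. There is no depth.
- sign_off(): hands the job in; it is judged then, once.
The state is a dict: "time_s": time; "qpos": joint angles; "joint_velocities": joint speeds; "effort": joint torques, N m; "tool_pos": TCP position; "tool_rot": TCP orientation; "force": force on the tool from outside, world axes, zero at the start; "wrist_torque": the same for the moment, N m; "grip_width": finger opening in m; "grasp_force": force on a finger pad.
Only numpy, scipy, OpenCV 4.12 (cv2) and the standard library are available. Lean on these libraries where they do the work, as an engineer would, in place of code of your own. Each camera call takes 0.05 s, during which the arm holds its last target. There are 200 camera calls.

### The job

Clamp the wooden lamp body on its finishing stand: take the red locking cap by its black handle out of the dark wooden parking ring, set it into the steel tube in the middle of the lamp body, feel for the slots so that its two brass pins drop in, then press and turn it clockwise (seen from above) under the ramps, fully home until it comes up tight against the stops. Press only lightly and do not wrench it once it is tight; then let go of it and leave everything else on the bench where it is.

Things in the scene. Friction and masses are not known exactly. Their poses are not given: they have to be found in the camera images.
- cap: Loose red locking cap, 0.2 to 0.33 kg, upright in the parking ring at the start. Origin: centre of the underside of its round red flange (92 mm across, 8 mm thick); z up its axis, x along its handle. Below it a steel plug 34 mm across reaches 26 mm down, end bevelled. A half turn of the cap makes no difference.
- cap_grip (a point): Middle of the cap's black handle bar, 47 mm above the cap's origin, axes as the cap's. The bar is 60 mm long along x, 14 mm wide along y and 22 mm tall, on a 12 mm thick steel post; its underside is 28 mm clear of the flange.
- cap_pins (a point): Point on the cap's axis 16 mm below its origin, axes as the cap's: two brass pins 7 mm thick stick out of the plug here to +x and -x (parallel to the handle), round ends 26 mm from the axis.
- rest: Dark wooden parking ring, fixed, 110 mm across, 36 mm high, with a hole 70 mm across in which the cap's plug hangs; the cap's flange lies on its rim. Origin: centre of its underside.
- stand: Finishing stand, fixed: round dark steel foot 170 mm across, 18 mm high, z up. Origin: centre of its underside; a red dot on the foot's rim marks -x. It carries the hollow lamp body and, inside it, a steel tube 64 mm across. It must never feel over 100 N from the cap, all contacts summed, clamping itself about 35 N: press under 20 N, twist under 1 Nm.
- stand_mouth (a point): Centre of the opening in the tube's top flange (4 mm thick), 118 mm above the bench, 38 mm across, with two opposite slots 10 mm wide out to radius 29 mm for the pins. The slots lie along the stand's x only roughly: the tube is set up to 24 degrees off either way, unmeasured, different each time, and does not move. Pins standing on the flange hold the cap's origin at 137.5 mm.
- stand_ramps (a point): On the stand's axis 112 mm above the bench, where the brass ramps under the tube's flange begin; they run clockwise (from above) from each slot and fall 3.5 mm. Stops block the pins after about 50 degrees of turn from the slot; anticlockwise a wall blocks them. The cap's origin must be pressed to 124 mm above the bench before the pins pass under the ramps.
- stand_home (a point): On the stand's axis 121.5 mm above the bench: about where the cap's origin is when it is fully home. It holds by itself there (friction) when let go.
- lamp_body (a joint): How far the lamp body is pressed down on its springs, m: 0 free, limit 0.010; cap fully home: about 0.0063. Wooden cylinder 104 mm across, dark groove round the middle, hole 74 mm across, rim 128 mm above the bench when free. About 5 N on the rim starts it moving, then 0.8 N per mm.
- disc_a: Loose thin wooden disc, 48 mm across, 8 mm thick; leave alone. Origin: underside centre.
- disc_b: Second such disc, darker; leave alone. Origin: underside centre.
- brush: Loose flat oiling brush lying down; leave alone.
- oil_jar: Amber jar of oil, 68 mm across, 85 mm high; leave alone.
- wax_can: Aluminium wax can, 80 mm across, 60 mm high; leave alone.
- sanding_block: Cork sanding block, 90 x 60 x 35 mm; leave alone.
- cup: Blue ceramic cup, 72 mm across, 80 mm high; leave alone.
Mind the look-alikes: they are no part of the job. Of the things like the cap, leave any that is purple; of the rest the larger one is meant.

How it is judged (in metres and radians):
On the way:
1. the cap's pins are down in the slots of the tube, the cap upright on the stand's axis with its flange on the lamp body's rim (z of cap in the frame of stand below 0.13 m and horizontal distance between cap and stand below 0.004 m and angle between cap's own z axis and vertical below 0.08 rad), for 0.05 s.
At the end, for the whole second after the job is handed in: The cap is locked in the tube and holds the lamp body down by more than 5.7 mm (6.3 mm is fully home): its flange underside is less than 123 mm above the bench, it is upright within 0.06 rad, within 4 mm of the stand's axis, let go and at rest (value of joint lamp_body above 0.0057 m and z of cap in the frame of stand below 0.123 m and horizontal distance between cap and stand below 0.004 m and angle between cap's own z axis and vertical below 0.06 rad and linear speed of cap below 0.01 m/s and angular speed of cap below 0.05 rad/s); the robot touches nothing.
It fails at once if the cap bears on the stand with more than 100 N in all (pressed or wrenched too hard) (contact force between cap and stand above 100 N).
It fails at once if something else on the bench is shifted by more than 20 mm (distance of any of disc_a, disc_b, brush, oil_jar, wax_can, sanding_block, cup from where it was at the start of the episode above 0.02 m).
It also fails if it takes over 72 s, if anything falls off the work surface, if the arm or the gripper's body presses on something with over 40 N, if the wrist force passes 120 N, or if a joint passes its speed limit or range.

## Working session

There is one attempt and no reset: what is moved stays moved. The work goes in short steps, Python scripts to look and compute and a tool call to move; the robot and the scene stay as the last step left them, time stands still between calls to the robot, and variables do not carry over. Pictures are saved under pics/ and viewed, at most 10 in all, crops included, and the job is handed in when it is done.

Besides the shell and the picture viewer there is one more tool, called after "Emit:" in YAML: its name, and indented under it one key for each argument. drive_tool: Moves the arm, as the interface text tells. Its arguments: {"type":"object","properties":{"rows":{"type":"array","items":{"type":"number"}},"grip_force":{"type":"number"}},"required":["rows"]}

```bash
mkdir -p pics; cat > h.py <<'E'
import numpy as np, cv2
from cell import get_obs, read_camera, sign_off, tcp_to_tips
def K(c):
    h=c['color'].shape[0]; f=h/2/np.tan(np.radians(c['fov_y'])/2)
    return f
def ray(c,u,v):
    f=K(c); d=np.array([(u-c['cx'])/f,(v-c['cy'])/f]); p=d.copy()
    for _ in range(50): p=d/(1+c['k1']*(p@p))
    T=np.array(c['cam_to_world']); return T[:3,3], T[:3,:3]@np.array([p[0],-p[1],-1])
def atz(c,u,v,z):
    o,d=ray(c,u,v); return o+d*(z-o[2])/d[2]
def proj(c,P):
    T=np.array(c['cam_to_world']); q=T[:3,:3].T@(np.array(P,float)-T[:3,3]); s=np.array([q[0],-q[1]])/-q[2]
    s=s*(1+c['k1']*(s@s)); f=K(c); return s*f+[c['cx'],c['cy']]
E
python3 - <<'E'
from h import *
import pickle
print(get_obs(),tcp_to_tips)
d={}
for n in('side','top'):
    c=read_camera(n);d[n]=c;cv2.imwrite(f'pics/{n}0.png',c['color'])
    print(n,c['fov_y'],c['cx'],c['cy'],c['k1'],np.round(c['cam_to_world'],3))
pickle.dump(d,open('c0.pkl','wb'))
E
```

```text
{'time_s': 0.0, 'qpos': array([66.86907892, 18.43905998, -4.01593876, 83.17571711,  1.29228447,
       78.5386017 , -3.26048537]), 'joint_velocities': array([ 0.0141285 ,  0.09119365, -0.00308983,  0.01797138,  0.02173553,
        0.01706512,  0.01712314]), 'effort': array([-3.37180663e-04, -4.91292143e+01, -4.04343372e-01, -3.12525487e+01,
       -6.40537427e-02,  4.37344343e-02,  1.99689430e-04]), 'tool_pos': array([ 0.26364345, -0.59390822,  0.40365406]), 'tool_rot': array([-1.79891713e+02,  2.89772004e-03,  2.39400505e+01]), 'force': array([ 1.12677223,  0.62376962, -0.28030435]), 'wrist_torque': array([-0.02498797,  0.03983824,  0.04752498]), 'grasp_force': 0.0, 'grip_width': 0.087117194023807} 0.1822
side 56.06545161819035 281.7315008873654 205.73175948933851 0.03482833444302389 [[-0.76   0.432 -0.485 -0.012]
 [-0.649 -0.507  0.566  0.601]
 [-0.001  0.745  0.667  0.82 ]
 [ 0.     0.     0.     1.   ]]
top 55.33991256617178 277.8950989914148 207.861373124446 -0.012063025682610164 [[-0.025  0.999 -0.042  0.466]
 [-1.    -0.025  0.006 -0.025]
 [ 0.005  0.042  0.999  1.101]
 [ 0.     0.     0.     1.   ]]
```

View pics/top0.png

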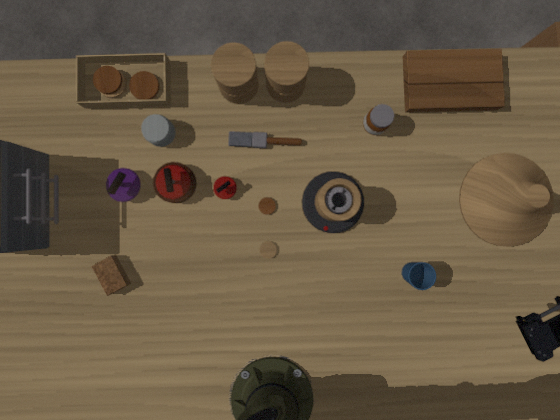

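View pics/side0.png

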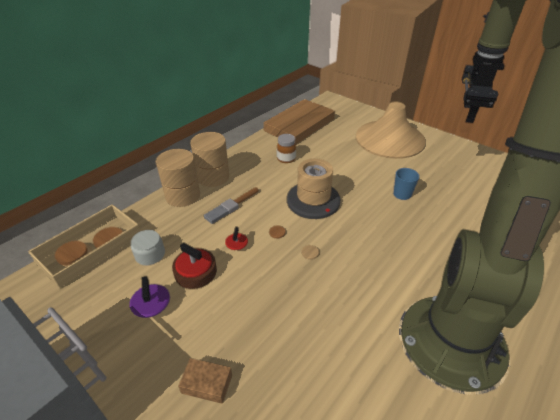

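The top view shows the large red cap at (175,183), with the purple cap at (123,184) and the small red one at (226,188) as decoys. The stand is at (333,202) with its red dot at (325,228). The side view shows the cap at (194,266) and the lamp body at (315,180). I'll enlarge both areas.

```bash
python3 - <<'E'
from h import *
import pickle
d=pickle.load(open('c0.pkl','rb'))
cr=lambda n,u,v,w=33:cv2.resize(d[n]['color'][v-w:v+w,u-w:u+w],(400,300) if 0 else (396,396)[:2],interpolation=cv2.INTER_CUBIC)[:,:]
a=np.hstack([cr('top',175,183),cr('top',335,200)]); b=np.hstack([cr('side',194,260),cr('side',315,185)])
im=np.vstack([a,b]); im=cv2.resize(im,(600,600)); im=cv2.convertScaleAbs(im,alpha=1.6); cv2.imwrite('pics/crop.png',im)
for n in('top','side'):
    c=d[n]; hsv=cv2.cvtColor(c['color'],cv2.COLOR_BGR2HSV)
    m=(((hsv[...,0]<6)|(hsv[...,0]>174))&(hsv[...,1]>190)&(hsv[...,2]>70)).astype(np.uint8)
    N,l,s,ce=cv2.connectedComponentsWithStats(m)
    for i in range(1,N):
        if s[i,4]>3:
            z=0.044 if s[i,4]>300 else 0.018
            print(n,s[i],ce[i].round(1),atz(c,*ce[i],z).round(4))
            if s[i,4]>300:
                pts=cv2.findNonZero((l==i).astype(np.uint8)).reshape(-1,2)
                h=cv2.convexHull(pts).reshape(-1,2)
                W=np.array([atz(c,*p,0.044)[:2] for p in h]).astype(np.float32)
                (x,y),r=cv2.minEnclosingCircle(W);print(' circle',x,y,r)
E
```

```text
top [166 165  19  15 136] [175.6 171.1] [0.6184 0.2443 0.018 ]
top [156 169   9  22  57] [159.9 178.3] [0.6    0.2873 0.018 ]
top [214 177  21  22 212] [223.6 186.6] [0.573 0.115 0.018]
top [161 184   4   4   7] [162.4 185.7] [0.5795 0.2807 0.018 ]
top [174 185   3   4   5] [175.  186.6] [0.5762 0.2466 0.018 ]
top [177 185   6   9  15] [179.8 189.7] [0.5676 0.2337 0.018 ]
top [173 193   5   4   9] [174.8 194.6] [0.5546 0.2475 0.018 ]
top [324 227   4   3   8] [325.5 228. ] [ 0.4539 -0.1581  0.018 ]
side [238 234   4   4   9] [239.2 235.2] [0.5808 0.0918 0.018 ]
side [227 236  20  13 153] [235.5 243.2] [0.567  0.1198 0.018 ]
side [176 254  35  23 520] [191.2 265.8] [0.5778 0.2618 0.044 ]
 circle 0.5832100510597229 0.2514231204986572 0.04520932585000992
```

View pics/crop.png

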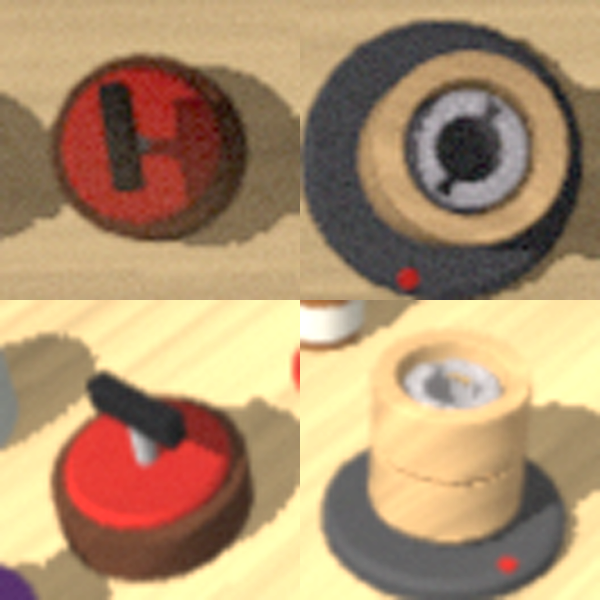

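In the crop, the cap handle runs from (113,85) to (128,190). The tube flange is centred near (469,149), with slots at (493,107) and (446,188). Next I'll compute world positions and check them by overlaying the model.

```bash
cat > ov.py <<'E'
from h import *
import pickle,sys
d=pickle.load(open('c0.pkl','rb'))
s=300/66
t,sd=d['top'],d['side']
uv=lambda x,y,ox,oy,u,v:((x-ox+.5)/s+u-33-.5,(y-oy+.5)/s+v-33-.5)
T1=lambda x,y:uv(x,y,0,0,175,183); T2=lambda x,y:uv(x,y,300,0,335,200)
S1=lambda x,y:uv(x,y,0,300,194,260); S2=lambda x,y:uv(x,y,300,300,315,185)
a=lambda p,q:np.degrees(np.arctan2(*(q-p)[1::-1]))
if __name__=='__main__':
    h1,h2=atz(t,*T1(113,85),.094),atz(t,*T1(128,190),.094); print('handle top',(h1+h2)/2,np.linalg.norm(h1-h2),a(h1,h2))
    h1,h2=atz(sd,*S1(97,383),.094),atz(sd,*S1(175,428),.094); print('handle side',(h1+h2)/2,np.linalg.norm(h1-h2),a(h1,h2))
    print('flange',atz(t,*T1(141,147),.044))
    print('foot',atz(t,*T2(442,160),.018),'mouth',atz(t,*T2(469,149),.118),'side',atz(sd,*S2(453,383),.118),'sidefoot',atz(sd,*S2(444,520),.018))
    p,q=atz(t,*T2(446,188),.118),atz(t,*T2(493,107),.118); print('slot',(p+q)/2,np.linalg.norm(p-q),a(p,q))
    print('dot',atz(t,*T2(408,278),.018),atz(sd,*S2(508,564),.018))
E
python3 ov.py
```

```text
handle top [0.58603699 0.24469164 0.094     ] 0.05920545844704721 -172.66978196256966
handle side [0.58050885 0.25226419 0.094     ] 0.057561815944826206 -173.84133642492316
flange [0.58610652 0.24619413 0.044     ]
foot [ 0.52424712 -0.18013366  0.018     ] mouth [ 0.52445458 -0.18059719  0.118     ] side [ 0.52583218 -0.18154409  0.118     ] sidefoot [ 0.51343356 -0.16410055  0.018     ]
slot [ 0.52528411 -0.18090948  0.118     ] 0.050940174536669706 -31.831836942937507
dot [ 0.45452246 -0.15772492  0.018     ] [ 0.45427058 -0.15604774  0.018     ]
```

```bash
cat > pl.py <<'E'
from h import *
from scipy.spatial.transform import Rotation as R
def plan(start,targets):
    # start (x,y,z,yaw deg); targets: (x,y,z,yaw,n,fing)
    cur=np.array(start,float)
    for *t,n,f in targets:
        dlt=(np.array(t)-cur)/n; rows=[]
        for i in range(n):
            w=cur.copy(); Rm=R.from_euler('xyz',[180,0,w[3]],degrees=True)
            rows+= list(np.round(Rm.inv().apply(dlt[:3]),4))+[0,0,float(np.round(-np.radians(dlt[3]),4)),f]; cur=cur+dlt
        for i in range(0,len(rows),35): print([float(x) for x in rows[i:i+35]])
E
python3 - <<'E'
from pl import *
plan((.264,-.594,.405,23.94),[(.53,-.15,.405,105,10,1),(.585,.246,.36,187,10,1)])
E
```

```text
[0.0423, -0.0298, -0.0, 0.0, 0.0, -0.1415, 1.0, 0.0461, -0.0235, -0.0, 0.0, 0.0, -0.1415, 1.0, 0.049, -0.0168, -0.0, 0.0, 0.0, -0.1415, 1.0, 0.0508, -0.0097, -0.0, 0.0, 0.0, -0.1415, 1.0, 0.0517, -0.0024, -0.0, 0.0, 0.0, -0.1415, 1.0]
[0.0515, 0.0049, 0.0, 0.0, 0.0, -0.1415, 1.0, 0.0503, 0.0121, 0.0, 0.0, 0.0, -0.1415, 1.0, 0.0481, 0.0191, 0.0, 0.0, 0.0, -0.1415, 1.0, 0.045, 0.0257, 0.0, 0.0, 0.0, -0.1415, 1.0, 0.0409, 0.0317, 0.0, 0.0, 0.0, -0.1415, 1.0]
[0.0368, 0.0156, 0.0045, 0.0, 0.0, -0.1431, 1.0, 0.0342, 0.0207, 0.0045, 0.0, 0.0, -0.1431, 1.0, 0.0309, 0.0253, 0.0045, 0.0, 0.0, -0.1431, 1.0, 0.027, 0.0295, 0.0045, 0.0, 0.0, -0.1431, 1.0, 0.0225, 0.033, 0.0045, 0.0, 0.0, -0.1431, 1.0]
[0.0176, 0.0359, 0.0045, 0.0, 0.0, -0.1431, 1.0, 0.0123, 0.038, 0.0045, 0.0, 0.0, -0.1431, 1.0, 0.0067, 0.0394, 0.0045, 0.0, 0.0, -0.1431, 1.0, 0.001, 0.04, 0.0045, 0.0, 0.0, -0.1431, 1.0, -0.0047, 0.0397, 0.0045, 0.0, 0.0, -0.1431, 1.0]
```

Emit:
drive_tool:
  rows: [0.042,-0.03,0,0,0,-0.141,1,0.046,-0.0235,0,0,0,-0.141,1,0.049,-0.017,0,0,0,-0.141,1,0.051,-0.01,0,0,0,-0.141,1,0.0515,-0.0025,0,0,0,-0.141,1]

```text
time_s: 0.72
tool_pos: [0.3967, -0.3702, 0.4044]
tool_rot: [-180.0, -0.0, 64.6]
force: [0.1, -0.2, 0.3]
grip_width: 0.0872
grasp_force: 0.0
```

Emit:
drive_tool:
  rows: [0.0515,0.005,0,0,0,-0.141,1,0.05,0.012,0,0,0,-0.141,1,0.048,0.019,0,0,0,-0.141,1,0.045,0.0255,0,0,0,-0.141,1,0.041,0.0315,0,0,0,-0.141,1]

```text
time_s: 1.35
tool_pos: [0.5297, -0.1492, 0.4045]
tool_rot: [-180.0, 0.0, 105.0]
force: [0.2, 0.1, -0.3]
grip_width: 0.0869
grasp_force: 0.0
```

Tracks well.

Emit:
drive_tool:
  rows: [0.037,0.0155,0.0045,0,0,-0.143,1,0.034,0.0205,0.0045,0,0,-0.143,1,0.031,0.0255,0.0045,0,0,-0.143,1,0.027,0.0295,0.0045,0,0,-0.143,1,0.0225,0.033,0.0045,0,0,-0.143,1]

```text
time_s: 1.98
tool_pos: [0.5576, 0.0484, 0.3817]
tool_rot: [-180.0, -0.0, 146.0]
force: [1.7, 0.1, 0.7]
grip_width: 0.0872
grasp_force: 0.0
```

Emit:
drive_tool:
  rows: [0.0175,0.036,0.0045,0,0,-0.143,1,0.0125,0.038,0.0045,0,0,-0.143,1,0.0065,0.0395,0.0045,0,0,-0.143,1,0.001,0.04,0.0045,0,0,-0.143,1,-0.0045,0.0395,0.0045,0,0,-0.143,1]

```text
time_s: 2.6
tool_pos: [0.5865, 0.2459, 0.3591]
tool_rot: [-180.0, -0.0, -173.1]
force: [0.3, 0.1, 0.1]
grip_width: 0.087
grasp_force: 0.0
```

```bash
python3 - <<'E'
from h import *
o=get_obs();print(o['tool_pos'],o['tool_rot'],o['qpos'].round(1))
ims=[]
for n,u,v in(('side',194,240),('top',175,183)):
    c=read_camera(n); im=c['color'][max(v-50,0):v+50,u-50:u+50]; ims.append(cv2.convertScaleAbs(cv2.resize(im,(400,400),interpolation=cv2.INTER_CUBIC),alpha=1.6))
cv2.imwrite('pics/pre.png',np.hstack(ims))
E
```

```text
[0.58650283 0.24589573 0.35906163] [-1.79975499e+02 -3.85222000e-02 -1.73097142e+02] [ 13.3  26.  -50.8  87.4  20.4  76.4  57.4]
```

View pics/pre.png

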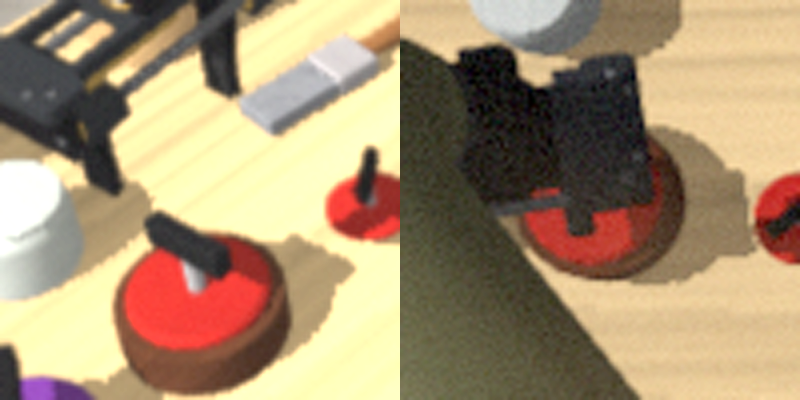

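The side crop shows the handle at (187,245) below and between the open fingers, with the grasp axis across the bar. I'll descend and grip.

Emit:
drive_tool:
  rows: [0,0,0.03,0,0,0,1,0,0,0.03,0,0,0,1,0,0,0.025,0,0,0,1,0,0,0.015,0,0,0,1,0,0,0.012,0,0,0,1]

```text
time_s: 3.32
tool_pos: [0.5866, 0.2444, 0.2472]
tool_rot: [-180.0, -0.0, -173.4]
force: [0.0, -0.4, 0.1]
grip_width: 0.0868
grasp_force: 0.0
```

Emit:
drive_tool:
  rows: [0,0,0,0,0,0,0,0,0,0,0,0,0,-0.4,0,0,0,0,0,0,-0.8,0,0,0,0,0,0,-1,0,0,0,0,0,0,-1]
  grip_force: 40

```text
time_s: 3.95
tool_pos: [0.5865, 0.245, 0.248]
tool_rot: [-180.0, 0.0, -173.3]
force: [0.2, -0.2, -0.3]
grip_width: 0.0452
grasp_force: 0.0
```

Emit:
drive_tool:
  rows: [0,0,0,0,0,0,-1,0,0,0,0,0,0,-1,0,0,0,0,0,0,-1]

```text
time_s: 4.32
tool_pos: [0.5864, 0.2451, 0.2477]
tool_rot: [180.0, 0.0, -173.3]
force: [0.3, 1.0, -0.4]
grip_width: 0.0148
grasp_force: 0.5
```

Emit:
drive_tool:
  rows: [0,0,0,0,0,0,-1,0,0,0,0,0,0,-1,0,0,-0.01,0,0,0,-1,0,0,-0.02,0,0,0,-1,0,0,-0.03,0,0,0,-1]

```text
time_s: 4.95
tool_pos: [0.5862, 0.2446, 0.3086]
tool_rot: [-180.0, -0.1, -173.3]
force: [1.5, -0.0, -2.6]
grip_width: 0.0137
grasp_force: 39.9
```

Emit:
drive_tool:
  rows: [0,0,-0.03,0,0,0,-1,0,0,-0.03,0,0,0,-1,0,0,-0.02,0,0,0,-1,0,0,-0.01,0,0,0,-1,0,0,0,0,0,0,-1]

```text
time_s: 5.58
tool_pos: [0.5864, 0.245, 0.398]
tool_rot: [-180.0, 0.0, -173.3]
force: [-0.2, -0.5, -3.3]
grip_width: 0.0138
grasp_force: 39.9
```

```bash
python3 - <<'E'
from h import *
o=get_obs();print(o)
ims=[]
for n in('side','top'):
    c=read_camera(n); p=proj(c,o['tool_pos']-[0,0,.211]); print(n,p, proj(c,o['tool_pos']-[0,0,.164]))
    u,v=p.astype(int); v=max(v,50); im=c['color'][max(v-50,0):v+50,u-50:u+50]; ims.append(cv2.convertScaleAbs(cv2.resize(im,(400,400),interpolation=cv2.INTER_CUBIC),alpha=1.6))
cv2.imwrite('pics/lift.png',np.hstack(ims))
from pl import *
plan((.5865,.245,.398,186.7),[(.525,-.181,.398,148.2,15,-1)])
E
```

```text
{'time_s': 5.575, 'qpos': array([ 13.72570301,  24.46708258, -51.46239801,  84.53691114,
        19.21365213,  80.17787823,  58.17606752]), 'joint_velocities': array([-0.04660624,  0.92907458,  0.41105599,  1.62890607,  0.21144086,
       -0.34214281, -0.0899846 ]), 'effort': array([ 6.36572158e-02, -4.57045591e+01, -1.06950080e+01, -3.17210484e+01,
        3.86426080e-03,  1.47546977e-01,  1.45785560e-02]), 'tool_pos': array([0.58640096, 0.24497765, 0.39803481]), 'tool_rot': array([-1.79994788e+02,  2.90534434e-02, -1.73344139e+02]), 'force': array([-0.22951848, -0.54462312, -3.26297156]), 'wrist_torque': array([ 0.14900169, -0.1642942 ,  0.02503856]), 'grasp_force': 39.94716715067625, 'grip_width': 0.013795817331707576}
side [185.00601989 219.69661423] [181.53661534 204.49606707]
top [157.06721221 175.1384906 ] [150.6579771  172.46214337]
[0.0074, -0.0277, -0.0, 0.0, 0.0, 0.0448, -1.0, 0.0061, -0.028, -0.0, 0.0, 0.0, 0.0448, -1.0, 0.0049, -0.0283, -0.0, 0.0, 0.0, 0.0448, -1.0, 0.0036, -0.0285, -0.0, 0.0, 0.0, 0.0448, -1.0, 0.0023, -0.0286, -0.0, 0.0, 0.0, 0.0448, -1.0]
[0.001, -0.0287, -0.0, 0.0, 0.0, 0.0448, -1.0, -0.0002, -0.0287, -0.0, 0.0, 0.0, 0.0448, -1.0, -0.0015, -0.0287, -0.0, 0.0, 0.0, 0.0448, -1.0, -0.0028, -0.0286, -0.0, 0.0, 0.0, 0.0448, -1.0, -0.0041, -0.0284, -0.0, 0.0, 0.0, 0.0448, -1.0]
[-0.0054, -0.0282, -0.0, 0.0, 0.0, 0.0448, -1.0, -0.0066, -0.0279, -0.0, 0.0, 0.0, 0.0448, -1.0, -0.0079, -0.0276, -0.0, 0.0, 0.0, 0.0448, -1.0, -0.0091, -0.0272, -0.0, 0.0, 0.0, 0.0448, -1.0, -0.0103, -0.0268, -0.0, 0.0, 0.0, 0.0448, -1.0]
```

View pics/lift.png

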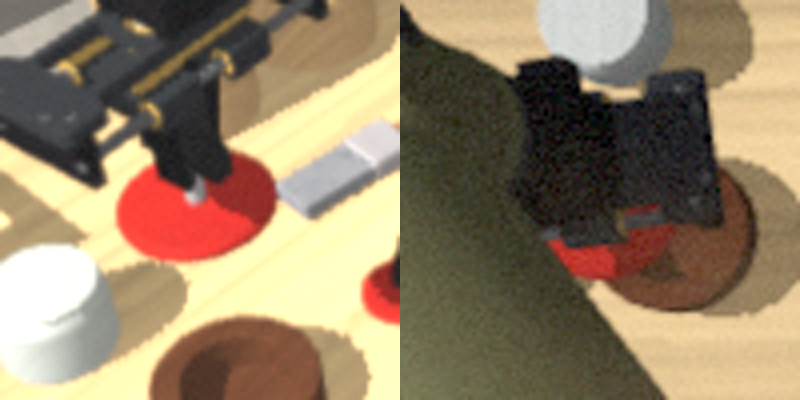

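The cap is held level below the fingers, with the red flange at (197,205) in the side crop. I'll fit the flange outline in the side view to get the in-hand offset.

```bash
cat > fit.py <<'E'
from h import *
import pickle
from scipy.optimize import minimize
A=np.linspace(0,2*np.pi,90)
def mask(c,near):
    hsv=cv2.cvtColor(c['color'],cv2.COLOR_BGR2HSV)
    m=(((hsv[...,0]<6)|(hsv[...,0]>174))&(hsv[...,1]>150)&(hsv[...,2]>50)).astype(np.uint8)
    yy,xx=np.mgrid[:420,:560]; m[np.hypot(xx-near[0],yy-near[1])>28]=0
    N,l,s,_=cv2.connectedComponentsWithStats(m); i=1+s[1:,4].argmax(); return (l==i).astype(np.uint8)
def fit(c,z,p0,near,zs=(0,.008)):
    m=mask(c,near); h=cv2.convexHull(cv2.findNonZero(m)); S=8
    M=np.zeros((420*2,560*2),np.uint8)
    def model(p):
        P=[proj(c,(p[0]+.046*np.cos(a),p[1]+.046*np.sin(a),z+k)) for a in A for k in zs]
        return cv2.convexHull(np.array(P,np.float32))
    hf=h.astype(np.float32); 
    def cost(p):
        q=model(p); hh=hf.reshape(-1,2)
        d=np.array([cv2.pointPolygonTest(q,(float(x),float(y)),True) for x,y in hh])-.5
        return np.minimum(np.abs(d),1.5).sum()   # robust
    return min((minimize(cost,np.array(p0)+k,method='Nelder-Mead',options=dict(initial_simplex=np.array(p0)+k+np.array([[0,0],[.005,0],[0,.005]]))) for k in([0,0],[.005,-.005],[-.005,.005])),key=lambda r:r.fun)
E
python3 - <<'E'
from fit import *
d=pickle.load(open('c0.pkl','rb'))
for n,z in(('side',(0,.008)),('top',(0.008,))):
    r=fit(d[n],.036,(.586,.246),proj(d[n],(.586,.246,.04)),z);print(n,r.x,r.fun)
c=read_camera('side'); pickle.dump(c,open('c1.pkl','wb'))
r=fit(c,.3980-.2117,(.5864,.245),proj(c,(.5864,.245,.19)));print('now',r.x,r.fun)
E
```

```text
side [0.5859811  0.25038432] 5.521500302441484
top [0.58811569 0.24723831] 6.877160837217606
now [0.58767507 0.24737339] 14.432691872501119
```

Emit:
drive_tool:
  rows: [0.0075,-0.0275,0,0,0,0.045,-1,0.006,-0.028,0,0,0,0.045,-1,0.005,-0.0285,0,0,0,0.045,-1,0.0035,-0.0285,0,0,0,0.045,-1,0.0025,-0.0285,0,0,0,0.045,-1]

```text
time_s: 6.35
tool_pos: [0.5651, 0.102, 0.3966]
tool_rot: [-180.0, -0.1, 173.7]
force: [1.3, 0.4, -2.7]
grip_width: 0.0134
grasp_force: 39.9
```

Emit:
drive_tool:
  rows: [0.001,-0.0285,0,0,0,0.045,-1,0,-0.0285,0,0,0,0.045,-1,-0.0015,-0.0285,0,0,0,0.045,-1,-0.003,-0.0285,0,0,0,0.045,-1,-0.004,-0.0285,0,0,0,0.045,-1]

```text
time_s: 6.98
tool_pos: [0.5442, -0.0394, 0.3969]
tool_rot: [-180.0, -0.1, 160.8]
force: [1.3, 0.1, -2.5]
grip_width: 0.0137
grasp_force: 39.9
```

Emit:
drive_tool:
  rows: [-0.0055,-0.028,0,0,0,0.045,-1,-0.0065,-0.028,0,0,0,0.045,-1,-0.008,-0.0275,0,0,0,0.045,-1,-0.009,-0.0275,0,0,0,0.045,-1,-0.0105,-0.027,0,0,0,0.045,-1]

```text
time_s: 7.6
tool_pos: [0.5235, -0.1826, 0.3977]
tool_rot: [-180.0, 0.0, 147.8]
force: [-0.1, -0.1, -2.7]
grip_width: 0.0139
grasp_force: 39.9
```

Emit:
drive_tool:
  rows: [0,0,0,0,0,0,-1,0,0,0,0,0,0,-1]

```text
time_s: 7.85
tool_pos: [0.524, -0.1806, 0.3977]
tool_rot: [180.0, -0.0, 148.0]
force: [0.2, 0.3, -2.2]
grip_width: 0.0139
grasp_force: 39.9
```

```bash
python3 - <<'E'
from fit import *
o=get_obs();print(o['tool_pos'],o['tool_rot'],o['force'],o['wrist_torque'],o['qpos'].round(0))
c=read_camera('side'); p=o['tool_pos']
r=fit(c,p[2]-.2117,p[:2],proj(c,p-[0,0,.208]));print('now',r.x,r.x-p[:2],r.fun)
u,v=proj(c,p-[0,0,.25]).astype(int); im=c['color'][v-50:v+50,u-50:u+50]; cv2.imwrite('pics/over.png',cv2.convertScaleAbs(cv2.resize(im,(500,500),interpolation=cv2.INTER_CUBIC),alpha=1.6))
E
```

```text
[ 0.5239623  -0.1806292   0.39766597] [ 1.79951655e+02 -2.63312870e-02  1.47974717e+02] [ 0.23522112  0.33954027 -2.15494023] [ 0.11293013 -0.13255302  0.06029372] [ 49.  10. -37.  96.   6.  76.  70.]
now [ 0.52612932 -0.18010345] [0.00216702 0.00052575] 10.688643125154742
```

View pics/over.png

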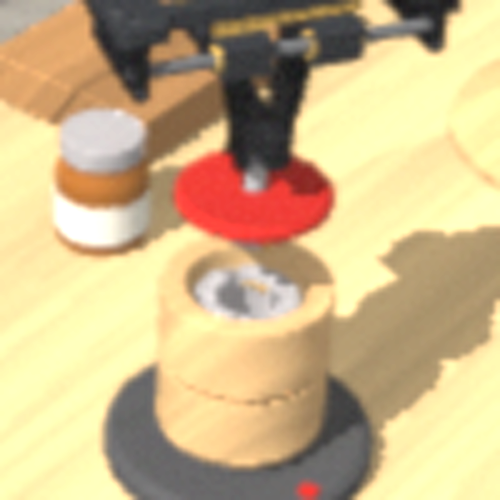

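The side crop shows the cap at (253,195) directly above the tube mouth at (247,290), aligned to within about 1.5 mm. I'll lower it.

Emit:
drive_tool:
  rows: [0,0,0.012,0,0,0,-1,0,0,0.012,0,0,0,-1,0,0,0.01,0,0,0,-1,0,0,0.005,0,0,0,-1,0,0,0,0,0,0,-1]

```text
time_s: 8.52
tool_pos: [0.5238, -0.1807, 0.3583]
tool_rot: [-180.0, -0.0, 148.0]
force: [0.8, 0.2, -2.5]
grip_width: 0.0139
grasp_force: 39.9
```

Emit:
drive_tool:
  rows: [0,0,0.002,0,0,0,-1,0,0,0.002,0,0,0,-1,0,0,0.002,0,0,0,-1]

```text
time_s: 8.9
tool_pos: [0.5239, -0.1807, 0.3528]
tool_rot: [-180.0, 0.0, 148.0]
force: [-0.6, -0.3, -2.7]
grip_width: 0.0135
grasp_force: 39.9
```

Emit:
drive_tool:
  rows: [0,0,0.0015,0,0,0,-1,0,0,0.0015,0,0,0,-1,0,0,0,0,0,0,-1]

```text
time_s: 9.28
tool_pos: [0.5238, -0.1807, 0.3496]
tool_rot: [-180.0, -0.0, 148.0]
force: [-0.0, 0.1, -3.7]
grip_width: 0.0136
grasp_force: 39.9
```

Emit:
drive_tool:
  rows: [0,0,0.001,0,0,0,-1,0,0,0.001,0,0,0,-1,0,0,0,0,0,0,-1]

```text
time_s: 9.65
tool_pos: [0.5239, -0.1806, 0.3478]
tool_rot: [180.0, 0.0, 148.0]
force: [0.1, 0.7, -2.6]
grip_width: 0.0137
grasp_force: 39.9
```

Emit:
drive_tool:
  rows: [0,0,0.001,0,0,0,-1,0,0,0,0,0,0,-1]

```text
time_s: 9.9
tool_pos: [0.5241, -0.1805, 0.3469]
tool_rot: [180.0, 0.0, 148.0]
force: [0.7, 0.6, -1.4]
grip_width: 0.0137
grasp_force: 40.0
```

Emit:
drive_tool:
  rows: [0,0,0.001,0,0,0,-1,0,0,0.001,0,0,0,-1,0,0,0,0,0,0,-1]

```text
time_s: 10.28
tool_pos: [0.5242, -0.1805, 0.3453]
tool_rot: [180.0, 0.1, 148.0]
force: [1.0, 2.0, 2.1]
grip_width: 0.0137
grasp_force: 40.0
```

Emit:
drive_tool:
  rows: [0,0,0.001,0,0,0,-1,0,0,0.001,0,0,0,-1,0,0,0,0,0,0,-1]

```text
time_s: 10.65
tool_pos: [0.5242, -0.1806, 0.343]
tool_rot: [180.0, 0.1, 148.0]
force: [1.4, 2.5, 2.6]
grip_width: 0.0139
grasp_force: 40.0
```

Emit:
drive_tool:
  rows: [0,0.0006,0,0,0,0,-1,0,0,0.001,0,0,0,-1,0,0,0,0,0,0,-1]

```text
time_s: 11.02
tool_pos: [0.5234, -0.1803, 0.3402]
tool_rot: [-179.9, -0.2, 148.0]
force: [0.5, 0.6, -4.3]
grip_width: 0.0137
grasp_force: 40.0
```

```bash
cat > o.py <<'E'
from h import *
o=get_obs();print(o['time_s'],o['tool_pos'].round(4),o['tool_rot'].round(2),o['force'].round(1),o['wrist_torque'].round(2),o['grip_width'])
E
python3 o.py
```

```text
11.025 [ 0.5234 -0.1803  0.3402] [-1.7995e+02 -1.7000e-01  1.4799e+02] [ 0.5  0.6 -4.3] [ 0.32 -0.45  0.03] 0.013701276967734767
```

Emit:
drive_tool:
  rows: [0,0,0.001,0,0,0,-1,0,0,0.001,0,0,0,-1,0,0,0,0,0,0,-1]

```text
time_s: 11.4
tool_pos: [0.5239, -0.1802, 0.3396]
tool_rot: [-180.0, -0.0, 148.0]
force: [-0.5, 1.2, -1.9]
grip_width: 0.0135
grasp_force: 40.0
```

Emit:
drive_tool:
  rows: [0,0,0.001,0,0,0,-1,0,0,0.001,0,0,0,-1,0,0,0,0,0,0,-1]

```text
time_s: 11.78
tool_pos: [0.5241, -0.1804, 0.338]
tool_rot: [-180.0, 0.0, 148.0]
force: [-3.3, 1.4, 4.0]
grip_width: 0.0135
grasp_force: 39.9
```

```bash
python3 o.py
```

```text
11.775 [ 0.5241 -0.1804  0.338 ] [-1.7997e+02  1.0000e-02  1.4798e+02] [-3.3  1.4  4. ] [ 0.3   0.53 -0.  ] 0.013540040597400967
```

Emit:
drive_tool:
  rows: [0.0004,0,0.001,0,0,0,-1,0,0,0.001,0,0,0,-1,0,0,0,0,0,0,-1]

```text
time_s: 12.15
tool_pos: [0.524, -0.1803, 0.336]
tool_rot: [-180.0, 0.1, 148.0]
force: [-2.1, -0.4, 4.7]
grip_width: 0.0141
grasp_force: 39.9
```

Emit:
drive_tool:
  rows: [0,0,0.001,0,0,0,-1,0,0,0.0005,0,0,0,-1,0,0,0,0,0,0,-1]

```text
time_s: 12.52
tool_pos: [0.524, -0.1803, 0.3347]
tool_rot: [-180.0, 0.1, 148.0]
force: [-2.4, 0.9, 5.5]
grip_width: 0.0135
grasp_force: 39.9
```

```bash
python3 o.py
```

```text
12.525 [ 0.524  -0.1803  0.3347] [-1.7998e+02  6.0000e-02  1.4797e+02] [-2.4  0.9  5.5] [ 0.13  0.48 -0.01] 0.013501057882985976
```

Now I'll start the clockwise turn, which is +z in the tool frame.

Emit:
drive_tool:
  rows: [0,0,0.0005,0,0,0.03,-1,0,0,0,0,0,0.04,-1,0,0,0,0,0,0.04,-1,0,0,0,0,0,0,-1]

```text
time_s: 13.02
tool_pos: [0.5246, -0.18, 0.3346]
tool_rot: [179.9, 0.2, 141.7]
force: [-0.6, 1.2, 5.8]
grip_width: 0.0138
grasp_force: 39.9
```

```bash
python3 o.py
```

```text
13.025 [ 0.5246 -0.18    0.3346] [1.7995e+02 1.7000e-01 1.4170e+02] [-0.6  1.2  5.8] [0.11 0.12 0.07] 0.013751013477113905
```

Emit:
drive_tool:
  rows: [0,0,0,0,0,0.04,-1,0,0,0,0,0,0.04,-1,0,0,0,0,0,0.04,-1,0,0,0,0,0,0,-1]

```text
time_s: 13.52
tool_pos: [0.5248, -0.1799, 0.3347]
tool_rot: [179.9, 0.2, 134.8]
force: [0.1, 1.4, 5.5]
grip_width: 0.0136
grasp_force: 39.9
```

```bash
python3 o.py
```

```text
13.525 [ 0.5248 -0.1799  0.3347] [1.7990e+02 1.7000e-01 1.3483e+02] [0.1 1.4 5.5] [ 0.19 -0.    0.05] 0.013601790850079098
```

Emit:
drive_tool:
  rows: [0,0,0,0,0,0.05,-1,0,0,0,0,0,0.05,-1,0,0,0,0,0,0.05,-1,0,0,0,0,0,0,-1]

```text
time_s: 14.02
tool_pos: [0.5249, -0.1797, 0.3348]
tool_rot: [179.9, 0.2, 126.2]
force: [-0.8, 1.6, 6.3]
grip_width: 0.0136
grasp_force: 40.0
```

```bash
python3 o.py
```

```text
14.025 [ 0.5249 -0.1797  0.3348] [1.7985e+02 1.6000e-01 1.2624e+02] [-0.8  1.6  6.3] [ 0.23 -0.1   0.04] 0.013648655209651714
```

Emit:
drive_tool:
  rows: [0,0,0.0003,0,0,0.05,-1,0,0,0.0003,0,0,0.05,-1,0,0,0.0002,0,0,0.05,-1,0,0,0,0,0,0,-1]

```text
time_s: 14.52
tool_pos: [0.525, -0.1798, 0.3341]
tool_rot: [179.8, 0.2, 117.6]
force: [0.5, 0.8, 6.2]
grip_width: 0.0138
grasp_force: 40.0
```

```bash
python3 o.py
```

```text
14.525 [ 0.525  -0.1798  0.3341] [1.7982e+02 1.6000e-01 1.1763e+02] [0.5 0.8 6.2] [ 0.14 -0.09 -0.01] 0.013820822381683952
```

Emit:
drive_tool:
  rows: [0,0,0.0003,0,0,0.04,-1,0,0,0.0003,0,0,0.04,-1,0,0,0,0,0,0.04,-1,0,0,0,0,0,0,-1]

```text
time_s: 15.02
tool_pos: [0.525, -0.1797, 0.3337]
tool_rot: [179.8, 0.1, 110.8]
force: [1.4, 0.6, 6.3]
grip_width: 0.0136
grasp_force: 40.0
```

```bash
python3 o.py
```

```text
15.025 [ 0.525  -0.1797  0.3337] [1.7979e+02 1.3000e-01 1.1078e+02] [1.4 0.6 6.3] [ 0.25 -0.13  0.05] 0.013554994496753745
```

Emit:
drive_tool:
  rows: [0,0,0.0003,0,0,0.04,-1,0,0,0,0,0,0.04,-1,0,0,0,0,0,0,-1]

```text
time_s: 15.4
tool_pos: [0.525, -0.1797, 0.3334]
tool_rot: [179.8, 0.1, 106.2]
force: [0.2, 1.2, 8.0]
grip_width: 0.0134
grasp_force: 40.0
```

```bash
python3 o.py
```

```text
15.4 [ 0.525  -0.1797  0.3334] [1.7978e+02 1.2000e-01 1.0619e+02] [0.2 1.2 8. ] [0.23 0.01 0.11] 0.01336799419974094
```

Emit:
drive_tool:
  rows: [0,0,0.0003,0,0,0.03,-1,0,0,0,0,0,0.03,-1,0,0,0,0,0,0,-1]

```text
time_s: 15.78
tool_pos: [0.5251, -0.1797, 0.3332]
tool_rot: [179.8, 0.1, 102.8]
force: [0.2, 1.9, 7.9]
grip_width: 0.0136
grasp_force: 40.0
```

```bash
python3 o.py
```

```text
15.775 [ 0.5251 -0.1797  0.3332] [1.7977e+02 1.1000e-01 1.0276e+02] [0.2 1.9 7.9] [ 0.24 -0.    0.12] 0.013627604355601371
```

Emit:
drive_tool:
  rows: [0,0,0.0003,0,0,0.03,-1,0,0,0,0,0,0.02,-1,0,0,0,0,0,0,-1]

```text
time_s: 16.15
tool_pos: [0.5251, -0.1797, 0.3329]
tool_rot: [179.8, 0.1, 99.9]
force: [-0.6, 1.0, 7.9]
grip_width: 0.0136
grasp_force: 40.0
```

```bash
python3 o.py
```

```text
16.15 [ 0.5251 -0.1797  0.3329] [1.7976e+02 1.1000e-01 9.9910e+01] [-0.6  1.   7.9] [ 0.23 -0.01  0.19] 0.013648867016344086
```

Emit:
drive_tool:
  rows: [0,0,0.0002,0,0,0.02,-1,0,0,0,0,0,0.02,-1,0,0,0,0,0,0,-1]

```text
time_s: 16.52
tool_pos: [0.5249, -0.1798, 0.3327]
tool_rot: [179.8, 0.1, 97.6]
force: [-0.8, 1.7, 8.4]
grip_width: 0.0135
grasp_force: 40.0
```

```bash
python3 o.py
```

```text
16.525 [ 0.5249 -0.1798  0.3327] [1.798e+02 9.000e-02 9.762e+01] [-0.8  1.7  8.4] [0.21 0.29 0.2 ] 0.013460563085098493
```

Emit:
drive_tool:
  rows: [0,0,0,0,0,0.02,-1,0,0,0,0,0,0.015,-1,0,0,0,0,0,0,-1]

```text
time_s: 16.9
tool_pos: [0.5247, -0.1798, 0.3328]
tool_rot: [179.8, 0.1, 95.7]
force: [-0.8, 1.0, 9.6]
grip_width: 0.0135
grasp_force: 40.1
```

```bash
python3 o.py
```

```text
16.9 [ 0.5247 -0.1798  0.3328] [1.7983e+02 1.0000e-01 9.5650e+01] [-0.8  1.   9.6] [0.27 0.33 0.44] 0.013502960994849926
```

Emit:
drive_tool:
  rows: [0,0,0,0,0,0.015,-1,0,0,0,0,0,0,-1]

```text
time_s: 17.15
tool_pos: [0.5247, -0.1797, 0.3327]
tool_rot: [179.8, 0.1, 94.8]
force: [-1.9, 0.6, 8.7]
grip_width: 0.0138
grasp_force: 40.2
```

```bash
python3 o.py
```

```text
17.15 [ 0.5247 -0.1797  0.3327] [1.7984e+02 1.0000e-01 9.4810e+01] [-1.9  0.6  8.7] [0.15 0.32 0.56] 0.013758851334883183
```

Torque rises steeply at about 52° of turn and z is at the home height, so the cap is against the stops. I'll relax the tool slightly, release and retreat.

Emit:
drive_tool:
  rows: [0,0,0,0,0,-0.02,-1,0,0,0,0,0,0,-0.6,0,0,0,0,0,0,-0.2,0,0,0,0,0,0,0.3,0,0,0,0,0,0,0.3]

```text
time_s: 17.77
tool_pos: [0.5238, -0.18, 0.3309]
tool_rot: [-180.0, -0.0, 95.8]
force: [-1.0, -0.4, -0.3]
grip_width: 0.0394
grasp_force: 0.0
```

Emit:
drive_tool:
  rows: [0,0,0,0,0,0,0.5,0,0,0,0,0,0,0.5,0,0,-0.01,0,0,0,0.5,0,0,-0.02,0,0,0,0.5,0,0,-0.03,0,0,0,0.5]

```text
time_s: 18.4
tool_pos: [0.5236, -0.1799, 0.3919]
tool_rot: [-179.9, -0.0, 95.8]
force: [0.3, -1.3, -0.0]
grip_width: 0.0651
grasp_force: 0.0
```

Emit:
drive_tool:
  rows: [0,0,-0.04,0,0,0,0.5,-0.05,0,-0.02,0,0,0,0.5,-0.06,0,0,0,0,0,0.5,-0.06,0,0,0,0,0,0.5,0,0,0,0,0,0,0.5]

```text
time_s: 19.02
tool_pos: [0.5392, -0.3557, 0.4503]
tool_rot: [-179.9, 0.1, 95.3]
force: [-0.2, 1.0, -0.0]
grip_width: 0.0652
grasp_force: 0.0
```

```bash
python3 o.py; python3 - <<'E'
from fit import *
c=read_camera('side')
for z in(.1215,.128):
    r=fit(c,z,(.525,-.18),proj(c,(.525,-.18,.127)));print('cap',z,r.x,r.fun)
ims=[]
for n in('side','top'):
    c=read_camera(n); u,v=proj(c,(.525,-.18,.1)).astype(int); im=c['color'][v-35:v+35,u-35:u+35]; ims.append(cv2.convertScaleAbs(cv2.resize(im,(400,400),interpolation=cv2.INTER_CUBIC),alpha=1.6))
cv2.imwrite('pics/end.png',np.hstack(ims))
E
```

```text
19.025 [ 0.5392 -0.3557  0.4503] [-1.7989e+02  8.0000e-02  9.5310e+01] [-0.2  1.  -0. ] [-0.02 -0.07 -0.02] 0.06523777953071254
cap 0.1215 [ 0.5259669  -0.18010904] 10.599317532369426
cap 0.128 [ 0.5217296  -0.17337624] 11.840185972852838
```

View pics/end.png

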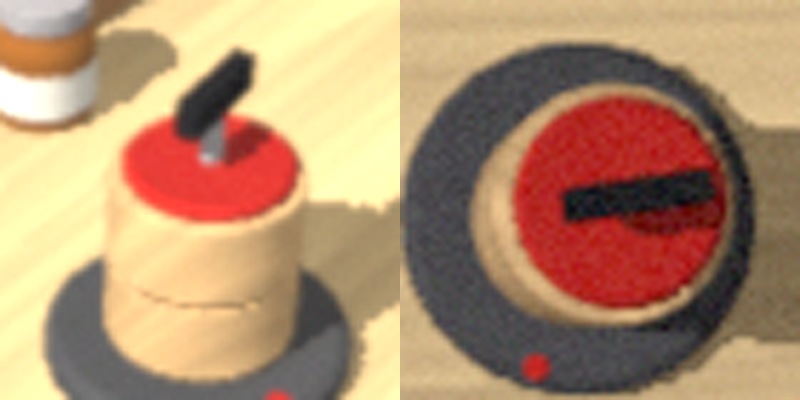

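The cap sits flush and centred on the lamp body, with its handle from (565,207) to (712,182) in the top crop. I'll measure the handle angle once more before handing in.

```bash
python3 - <<'E'
from h import *
c=read_camera('top'); u,v=proj(c,(.525,-.18,.18)).astype(int)
g=c['color'].astype(int); m=np.zeros((420,560),np.uint8)
m[v-17:v+17,u-17:u+17]=(g[v-17:v+17,u-17:u+17].max(2)<35)
N,l,s,ce=cv2.connectedComponentsWithStats(m)
for i in range(1,N):
    if s[i,4]>20:
        P=cv2.findNonZero((l==i).astype(np.uint8)).reshape(-1,2)
        W=np.array([atz(c,*p,.179)[:2] for p in P.astype(float)]); w,V=np.linalg.eigh(np.cov(W.T)); print(s[i],W.mean(0),np.degrees(np.arctan2(V[1,1],V[0,1])),np.sqrt(w*12))
E
```

```text
[331 194  26   8 129] [ 0.52420041 -0.18236853] 96.59346332765443 [0.01177272 0.05906223]
```

```bash
python3 -c "
from cell import sign_off; print(sign_off())"
```

```text
the job is handed in; nothing more can be done
None
```

The red cap is in the lamp body's tube and turned about 51° clockwise to the stops; it stayed put when released, nothing else was touched, and I handed the job in at about 19 s (no verdict was shown).

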